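# Close the tilted readout unit: hook the lid in, swing it down, slide the catch over it

## Task

Close the open compartment of the tilted readout unit with the loose lid: hold the lid tipped up, hook its two tabs under the lip at the compartment's low end, then swing the lid down gently, without dropping it, until it lies fully home. Then slide the catch at the high end all the way over the lid's edge, and leave the jar, the mouse and the screwdriver where they are.

Things in the scene. Friction and masses are not known exactly. Their poses are not given: they have to be found in the camera images.
- lid: Loose aluminium lid, about 0.25 kg, flat on the bench, black bridge handle up. Plate 130 (x) by 100 (y) by 8 mm. Origin: centre of the plate's underside, z up through the handle. Two tabs stick out 18 mm from its -x edge (tips at x = -83 mm), each 26 mm wide, centred at y = -30 and +30, 4 mm thick, flush with the underside. The +x edge (65 mm) is plain. Mass centre within 8 mm of x = y = 0.
- lid_grip (a point): Centre of the handle's bar, 37 mm above the lid's underside, at lid x = y = 0. The bar runs along lid y: 70 mm long, 12 mm wide (lid x), 14 mm high (30 to 44 mm above the underside), on two posts at y = -30 and +30 mm, free underneath between them. Best pinched across its 12 mm width.
- lid_tabs (a point): Point midway between the two tab tips, on the underside of the lid (lid x = -83 mm, y = 0, z = 0).
- lid_far_edge (a point): Middle of the lid's plain edge opposite the tabs, on the underside (lid x = +65 mm, y = 0, z = 0).
- bay: Fixed dark steel instrument slab (220 by 150 by 47 mm) on rear legs, tilted 22 degrees, an open compartment in its top. Frame tilted with it: x up the slope (away from the robot, give or take yaw), y across, z square to the sloping face. Origin: on the seat ledge (z = 0), middle of the low end wall, 42 mm above the bench. Compartment x 0 to 153, y -54 to 54 mm; side walls 9 mm above the seat.
- bay_lip (a point): Middle of the lip's free edge, on its underside (bay x = 10, y = 0, z = 10 mm). The lip runs across the whole low end, covers x 0 to 10 mm, and is 4 mm thick (top at z = 14). The tabs go under it, tips against or within 5 mm of the end wall at x = 0.
- bay_high_end (a point): Middle of the compartment's high end wall, at seat height (bay x = 153, y = 0, z = 0); the wall and the deck behind it (x 153 to 208) stand 9 mm above the seat. The lid at home lies on the seat, its frame parallel to the bay's, lid origin at bay x = 83 to 88 mm.
- catch (a joint): Sliding catch on the high end, in m: 0 = fully back (open), 0.020 = fully over the lid's edge. Slides down the slope (bay -x), stays where left, about 2 N of friction. Its flat plate (44 mm wide, 4 mm thick, underside 9.5 mm above the seat) has its leading edge at bay x = 157 mm open, 137 mm shut; it passes over the lid only when the lid is seated.
- catch_knob (a point): Point to pinch on the catch's upright block, on its centre line, 35 mm above the seat in bay z. At catch = 0 it is at bay x = 184 mm, y = 0. The block is 12 mm thick (bay x), 40 mm wide (bay y), and rises from 13.5 to 43 mm above the seat.
- jar: Bystander: small capped jar, 48 mm across, 70 mm high, standing on the bench; origin at its foot.
- mouse: Bystander: black computer mouse, 100 by 56 by 32 mm, on the bench; origin at its underside.
- screwdriver: Bystander: screwdriver lying on the bench at the outer side.
Mind the look-alikes: they are no part of the job. Of the things that look like the lid, take the one that is farthest from the robot's base at the start.

How it is judged:
On the way, in this order (a step that is already met when the one before it is completed fails the run):
1. the lid's tab tips are under the lip (within 8 mm of the low end wall) while the lid is still tipped up at least 6 degrees from the seat (x of lid_tabs in the frame of bay between -0.004 and 0.008 m and z of lid_tabs in the frame of bay between -0.004 and 0.008 m and z of lid_far_edge in the frame of bay above 0.012 m and angle between the z axis of lid and the z axis of bay, either way round above 0.1 rad), for 0.1 s.
2. the lid is swung down and lies fully on its seat with the catch still open (x of lid_tabs in the frame of bay below 0.008 m and z of each of lid_tabs, lid_far_edge in the frame of bay below 0.003 m and angle between the z axis of lid and the z axis of bay, either way round below 0.035 rad and value of joint catch below 0.01 m), for 0.2 s.
At the end, for the whole second after the job is handed in: The lid lies at rest on its seat (both ends within 3 mm of the ledge, parallel within 2 degrees), its tab tips under the lip within 8 mm of the low end wall, and the catch is slid at least 15 mm of its 20 mm over the lid's edge (x of lid_tabs in the frame of bay between -0.004 and 0.008 m and z of lid_tabs in the frame of bay between -0.004 and 0.003 m and z of lid_far_edge in the frame of bay between -0.004 and 0.003 m and angle between the z axis of lid and the z axis of bay, either way round below 0.035 rad and value of joint catch above 0.015 m and linear speed of lid below 0.01 m/s); the robot touches nothing.
It fails at once if the lid is dropped shut (it turns faster than 4 rad/s with its tabs at the lip) (angular speed of lid above 4 rad/s and x of lid_tabs in the frame of bay between -0.005 and 0.012 m and z of lid_tabs in the frame of bay between -0.01 and 0.01 m).
It fails at once if the jar, the mouse or the screwdriver is moved more than 30 mm, or the jar is tipped (distance of any of jar, mouse, screwdriver from where it was at the start of the episode above 0.03 m or angle between jar's own z axis and vertical above 0.5 rad).
It also fails if it takes over 54 s, if anything falls off the work surface, if the arm or the gripper's body presses on something with over 40 N, if the wrist force passes 120 N, or if a joint passes its speed limit or range.

## Robot

A 6-joint arm with a two-finger parallel gripper is mounted at the origin on the work surface. World frame = base frame: x ahead of the robot, y to its left, z up, the work surface at z = 0. Lengths are in m, angles in rad, forces in N, time in s.
With the tool pointing down it reaches from about 0.3 to 0.775 m from the base axis. Payload 14.6 kg.
Tool frame: the origin (TCP) lies at the very end of the fingers, on their centre line; the grasp point (between the pads) lies 19 mm behind it (ctrl.hold_point_z is the distance from the TCP to the grasp point, in m); x points along the fingers, y is the direction in which the jaws open and shut, and the axes are right-handed (so a half turn about x gives the same grasp; the last joint's range is limited). The gripper opens to 94 mm and grips with 3 to 60 N. Pads are 16 mm wide; open, the fingers measure 119 mm over their backs; the gripper's body (75 mm by 177 mm) begins 78 mm behind the grasp point.
Start: joints at [-1.226, 0.3, 1.521, -0, 1.321, -0.067], TCP at [0.22, -0.504, 0.205] pointing down, gripper open.
Joint ranges: [-3.03, 3.03], [-0.79, 2.21], [0.23, 2.52], [-1.04, 4.18], [0, 3.07], [-2.55, 2.55]. Speed limits (rad/s): [2.22, 2.22, 2.57, 3.14, 3.14, 3.14].

## Interface

Orientations are given as [roll, pitch, yaw] about the fixed x, y, z axes, in that order (R = Rz(yaw) Ry(pitch) Rx(roll)).
In Python, from station import get_obs, camera, ticket, ctrl gives the robot as it stands.
- The arm moves only by the tool step_arm, never from a script. Its argument "motion" is a list that holds one entry, the list of rows, each a list of 6 numbers: the shift along the tool's x, y, z in m, then the turn, a rotation vector about the tool's x, y, z in degrees. A call has 1 to 12 rows; each row shifts and turns the commanded pose from where the row before left it, along the tool's axes as they then stand; what a row does not reach is not made up. A row lasts 1/8 s, in which the tool goes at most 62.5 mm and 10.7 degrees, less where a joint would pass 70% of its speed; a pose out of reach is approached as far as the arm can. A call is refused whole if a number of a shift passes 0.0625 or a number of a turn 10.7, either way. A call with a gripper value outside its range is refused whole. "fingers" is the finger opening in m, from 0 to 0.094, set as the call begins (left out, the last holds). The fingers move at their own pace and stop on an object; "squeeze" is the grip in N (left out, the last holds). Time passes only in rows, so rows that do not move let the fingers close. It gives the time, the measured TCP pose, the force and the opening at its end, in the units of the state.
- get_obs(): the state, without advancing time (a new reading comes with each control period).
- camera(name): name is "scene" or "top" or "wrist"; returns a dict with "pixels" (420x560x3 uint8, red, green, blue), "fx", "fy", "cx", "cy" (pixels), "extrinsics" (4x4, takes a point from world to camera coordinates); the wrist camera has in their place "T_tool_cam" (4x4, takes a point from camera to tool coordinates, whose origin is the TCP and whose axes are the tool frame's). Camera axes: x right, y up, looking along -z (the intrinsics and any distortion apply to the point x, -y, -z); pixel columns grow to the right and rows downward; lengths in m; the calibration is good to about 2 mm. A picture is of the moment at which its call begins: read the wrist's pose just before it. There is no depth.
- ticket.hand_in(): hands the job in, once; it reports no verdict.
The state is a dict: "time_s": time; "qpos": joint angles; "joint_vel": joint speeds; "tau": joint torques, N m; "ee_pos": TCP position; "eef_rot": TCP orientation; "force": force on the tool from outside, world axes, zero at the start; "moment": the same for the moment, N m; "grip_width": finger opening in m.
Only numpy, scipy, OpenCV 4.12 (cv2) and the standard library are available. Lean on these libraries where they do the work, as an engineer would, in place of code of your own. Each camera call takes 0.05 s, during which the arm holds its last target.

## Working session

There is one attempt and no reset: what is moved stays moved. The work goes in short steps, Python scripts to look and compute and a tool call to move; the robot and the scene stay as the last step left them, time stands still between calls to the robot, and variables do not carry over. Pictures are saved under pics/ and viewed, and the job is handed in when it is done.

Besides the shell and the picture viewer there is one more tool, called after "Call:" as name(argument=value, ...) on one line, values as JSON. step_arm: Moves the arm, as the interface text tells. Its arguments: {"type":"object","properties":{"motion":{"type":"array","items":{"type":"array","items":{"type":"array","items":{"type":"number"}}}},"fingers":{"type":"number"},"squeeze":{"type":"number"}},"required":["motion"]}

```bash
mkdir -p pics; ls; python3 - <<'E'
from station import get_obs,camera,ctrl
import cv2,numpy as np,pickle
o=get_obs();print(o);print(ctrl.hold_point_z)
d={}
for n in("scene","top","wrist"):
    c=camera(n);d[n]=c
    cv2.imwrite(f"pics/a_{n}.png",c["pixels"][:,:,::-1])
    print(n,{k:(np.round(v,4).tolist() if not np.isscalar(v) else v) for k,v in c.items() if k!="pixels"})
pickle.dump((o,d),open("a.pkl","wb"))
E
```

```text
pics
{'time_s': 0.0, 'qpos': array([-1.22556963e+00,  3.00434024e-01,  1.52159051e+00, -2.57930554e-05,
        1.32070253e+00, -6.65988376e-02]), 'joint_vel': array([ 0.00025808,  0.00072086, -0.00053935, -0.00116904,  0.00117384,
       -0.00089712]), 'tau': array([-2.74365530e-04, -5.31813276e+01, -3.52740777e+01,  7.08101084e-02,
        2.43779970e-02, -1.03268655e-04]), 'ee_pos': array([ 0.2200565 , -0.50376659,  0.20490268]), 'eef_rot': array([-1.61537543,  1.56966165,  1.93804916]), 'force': array([ 0.01667164, -0.36915867,  0.61682266]), 'moment': array([0.02767863, 0.00561832, 0.04157495]), 'grip_width': 0.09400714556385581}
0.0188
scene {'fx': 503.8336704161067, 'fy': 503.8336704161067, 'cx': 276.26947274115895, 'cy': 214.1129257276788, 'extrinsics': [[-0.781, 0.6244, 0.0131, 0.3985], [-0.4521, -0.5797, 0.6779, 0.182], [0.4309, 0.5235, 0.735, -1.5537], [0.0, 0.0, 0.0, 1.0]]}
top {'fx': 490.8060512123377, 'fy': 490.8060512123377, 'cx': 279.60077731540264, 'cy': 206.97181501473293, 'extrinsics': [[0.0208, -0.9998, 0.0027, -0.0121], [0.9972, 0.0209, 0.0718, -0.4975], [-0.0718, 0.0012, 0.9974, -1.3471], [0.0, 0.0, 0.0, 1.0]]}
wrist {'fx': 315.0552082082753, 'fy': 315.0552082082753, 'cx': 283.7560532583535, 'cy': 204.37008780008702, 'T_tool_cam': [[-0.0002, 0.2686, -0.9633, -0.1799], [1.0, 0.0003, -0.0001, 0.0004], [0.0003, -0.9633, -0.2686, -0.0794], [0.0, 0.0, 0.0, 1.0]]}
```

View pics/a_scene.png

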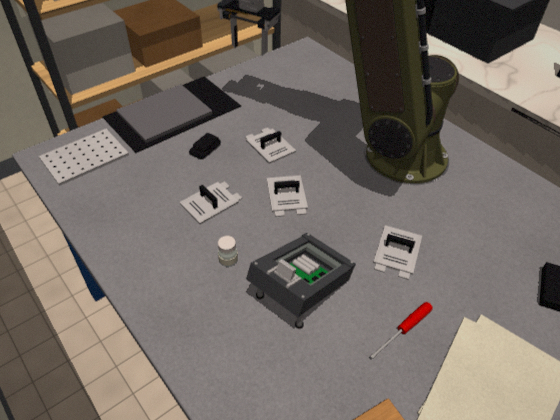

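View pics/a_top.png

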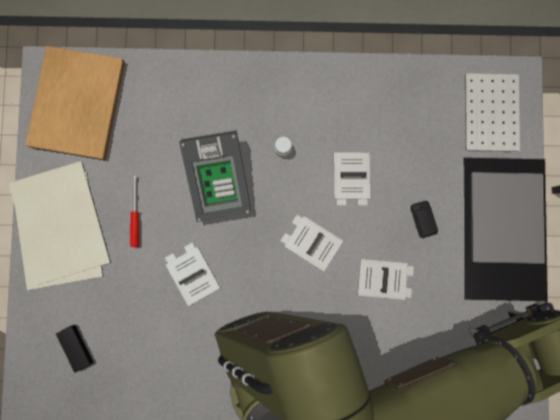

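View pics/a_wrist.png

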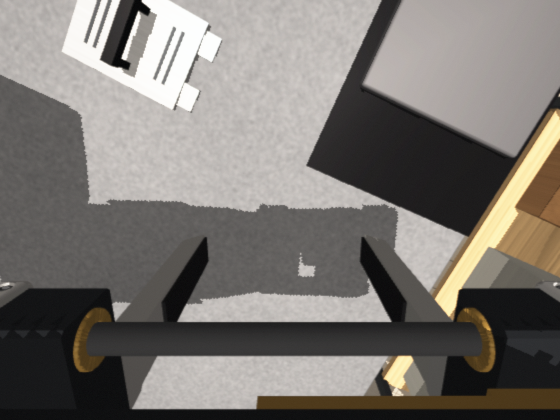

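The top view shows four lid-like plates. The one at (352,175) is farthest from the base at about (275,388). The bay is at (217,177) and the jar at (284,147). I'll zoom in for corners.

```bash
cat > h.py <<'E'
import numpy as np,cv2,pickle
from scipy.spatial.transform import Rotation as Rn
def proj(c,P):
    P=np.atleast_2d(P);E=np.asarray(c["extrinsics"]);q=P@E[:3,:3].T+E[:3,3]
    return np.c_[c["cx"]+c["fx"]*q[:,0]/-q[:,2], c["cy"]+c["fy"]*(-q[:,1])/-q[:,2]]
def ray(c,uv):
    E=np.asarray(c["extrinsics"]);R=E[:3,:3]
    d=np.array([(uv[0]-c["cx"])/c["fx"],-(uv[1]-c["cy"])/c["fy"],-1.])
    return -R.T@E[:3,3], R.T@d
def onz(c,uv,z):
    o,d=ray(c,uv);return o+d*(z-o[2])/d[2]
def tri(cs,uvs):
    A=np.zeros((3,3));b=np.zeros(3)
    for c,uv in zip(cs,uvs):
        o,d=ray(c,uv);d=d/np.linalg.norm(d);M=np.eye(3)-np.outer(d,d);A+=M;b+=M@o
    return np.linalg.solve(A,b)
def wristcam(c,o):
    T=np.eye(4);T[:3,:3]=Rn.from_euler('xyz',o["eef_rot"]).as_matrix();T[:3,3]=o["ee_pos"]
    c=dict(c);c["extrinsics"]=np.linalg.inv(T@np.asarray(c["T_tool_cam"]));return c
E
python3 - <<'E'
from h import *
o,d=pickle.load(open("a.pkl","rb"))
def crop(n,u,v,w,h,s,f):
    im=d[n]["pixels"][v:v+h,u:u+w,::-1];im=cv2.resize(im,None,fx=s,fy=s,interpolation=cv2.INTER_CUBIC)
    cv2.imwrite(f,im)
crop("top",170,120,95,115,5,"pics/b_top.png")
crop("scene",235,225,130,110,5.5,"pics/b_scene.png")
for n,box in(("top",(325,145,55,70)),("scene",(175,170,75,60))):
    u,v,w,h=box
    im=d[n]["pixels"][v:v+h,u:u+w]
    m=(im.min(2)>165).astype(np.uint8)
    m=cv2.morphologyEx(m,cv2.MORPH_CLOSE,np.ones((7,7)))
    cs,_=cv2.findContours(m,0,2);c=max(cs,key=cv2.contourArea)
    print(n,cv2.contourArea(c),cv2.minAreaRect((c+[u,v]).astype(np.float32)))
    crop(n,u,v,w,h,8,f"pics/b_lid_{n}.png")
E
```

```text
top 1606.0 ((351.5, 178.5), (51.0, 35.0), 90.0)
scene 838.0 ((210.473876953125, 199.80838012695312), (26.267663955688477, 53.070796966552734), 59.620880126953125)
```

View pics/b_top.png

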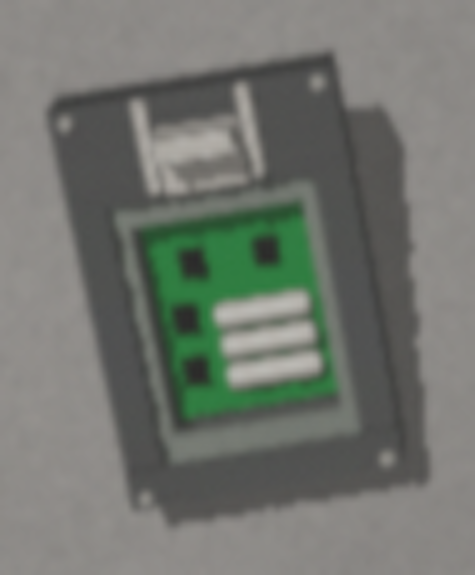

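View pics/b_scene.png

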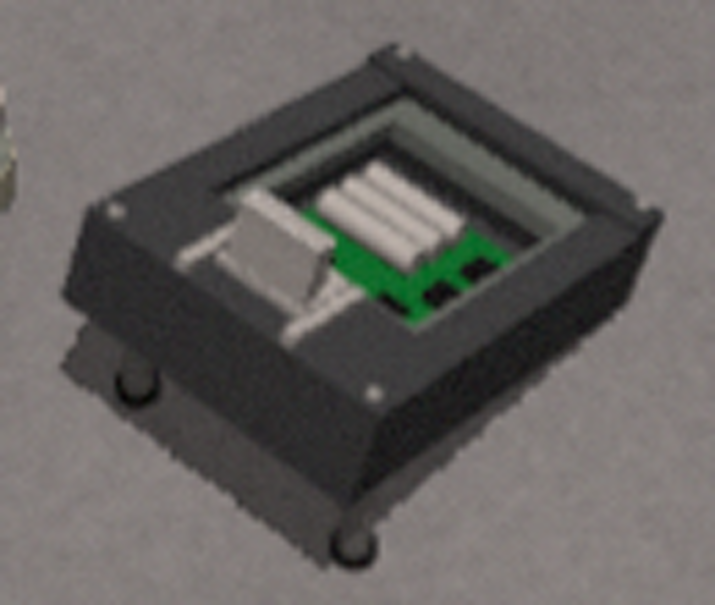

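View pics/b_lid_top.png

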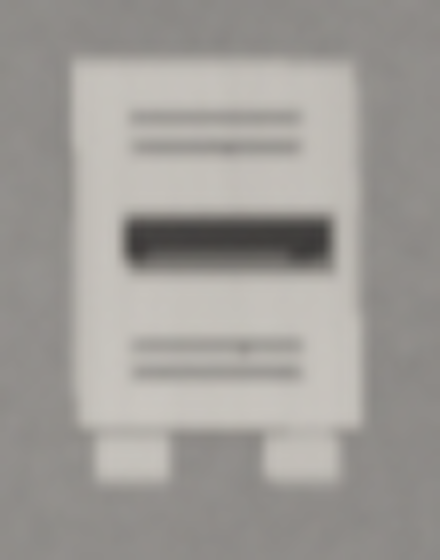

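View pics/b_lid_scene.png

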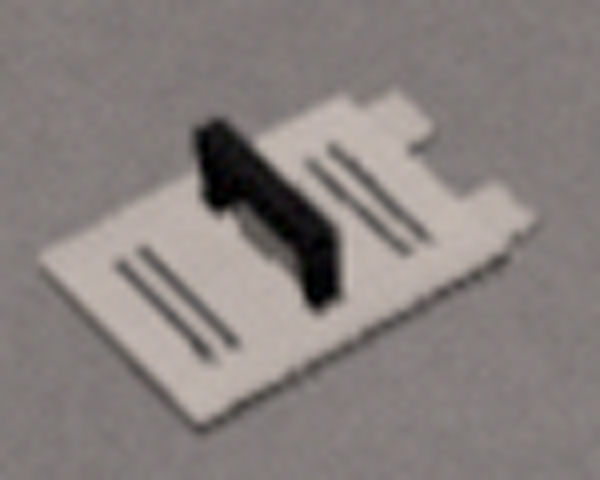

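```bash
cat >> h.py <<'E'
from scipy.optimize import least_squares
def bayT(p):
    T=np.eye(4);T[:3,:3]=(Rn.from_euler('z',p[2])*Rn.from_euler('y',-np.radians(22))).as_matrix();T[:3,3]=[p[0],p[1],.042];return T
def tf(T,P): return np.atleast_2d(P)@T[:3,:3].T+T[:3,3]
E
python3 - <<'E'
from h import *
o,d=pickle.load(open("a.pkl","rb"))
t,s=d["top"],d["scene"]
cv=lambda U,sc,o0:(np.array(U)+.5)/sc-.5+np.array(o0)
L=cv([(73,60),(355,60),(362,430),(78,430)],8,(325,145))
P=np.array([onz(t,u,.008) for u in L]);print("lid top corners",P.round(4).tolist(),P.mean(0),
 [np.linalg.norm(P[i]-P[i-1]).round(4) for i in range(4)])
x=P[0]+P[1]-P[2]-P[3];print("yaw",np.degrees(np.arctan2(x[1],x[0])))
L2=cv([(40,258),(200,428)],8,(175,170))
print("scene far corners z.005", [onz(s,u,.006).round(4) for u in L2])
# bay: high corners top; screws
bt=cv([(55,103),(333,55),(402,462),(135,510)],5,(170,120))
bs=cv([(92,205),(385,415)],5.5,(235,225))
M=np.array([[.208,.075,.009],[.208,-.075,.009],[-.012,-.075,.009],[-.012,.075,.009]])
def f(p):
    T=bayT(p);return np.r_[(proj(t,tf(T,M))-bt).ravel(),(proj(s,tf(T,M[:2]))-bs).ravel()]
r=least_squares(f,[.4,.1,.1]);print(r.x,np.degrees(r.x[2]));print(r.fun.reshape(-1,2).round(1))
print(tri([t,s],[bt[0],bs[0]]),tri([t,s],[bt[1],bs[1]]),tf(bayT(r.x),M).round(3))
j=onz(t,(284,147),.07);print("jar",j)
E
```

```text
lid top corners [[0.657, -0.1512, 0.008], [0.6592, -0.2508, 0.008], [0.528, -0.2543, 0.008], [0.5259, -0.1547, 0.008]] [ 0.59254485 -0.20276889  0.008     ] [np.float64(0.1312), np.float64(0.0996), np.float64(0.1312), np.float64(0.0997)]
yaw 1.5107189513716894
scene far corners z.005 [array([ 0.655 , -0.2487,  0.006 ]), array([ 0.6542, -0.148 ,  0.006 ])]
[0.47604239 0.16357255 0.07639997] 4.3773956536527425
[[  1.8  -0.8]
 [  4.3   5.6]
 [ -3.5   4.7]
 [ -5.2  -1.9]
 [ 45.8  37.1]
 [-55.  -43.5]]
[0.67808215 0.20764892 0.22156888] [0.65690123 0.17530929 0.05804523] [[0.659 0.253 0.128]
 [0.671 0.103 0.128]
 [0.467 0.088 0.046]
 [0.456 0.237 0.046]]
jar [ 0.65635957 -0.01013028  0.07      ]
```

```bash
python3 - <<'E'
from h import *
o,d=pickle.load(open("a.pkl","rb"))
t,s=d["top"],d["scene"]
cv=lambda U,sc,o0:(np.array(U)+.5)/sc-.5+np.array(o0)
bt=cv([(55,103),(333,55),(402,462),(135,510)],5,(170,120))
bs=cv([(385,415),(92,205)],5.5,(235,225))
M=np.array([[.208,.075,.009],[.208,-.075,.009],[-.012,-.075,.009],[-.012,.075,.009]])
def f(p):
    T=bayT(p);return np.r_[(proj(t,tf(T,M))-bt).ravel(),(proj(s,tf(T,M[:2]))-bs).ravel()]
r=least_squares(f,[.4,.1,.1]);print(r.x,np.degrees(r.x[2]));print(r.fun.reshape(-1,2).round(1))
print(tri([t,s],[bt[0],bs[0]]),tri([t,s],[bt[1],bs[1]]),tf(bayT(r.x),M).round(3))
E
```

```text
[0.48000496 0.15329474 0.18990062] 10.880504273923428
[[-2.2  1.9]
 [-0.3  1.9]
 [ 0.6  0.1]
 [-0.5 -0.2]
 [-1.6  0.3]
 [-1.9  0.3]]
[0.6530419  0.26097138 0.12918081] [0.6810989  0.11700289 0.13257635] [[0.652 0.263 0.128]
 [0.68  0.115 0.128]
 [0.48  0.077 0.046]
 [0.452 0.224 0.046]]
```

```bash
cat >> h.py <<'E'
def pose(o):
    T=np.eye(4);T[:3,:3]=Rn.from_euler('xyz',o["eef_rot"]).as_matrix();T[:3,3]=o["ee_pos"];return T
def toolR(x,y):
    x=np.array(x,float);x/=np.linalg.norm(x);y=np.array(y,float);y-=x*(x@y);y/=np.linalg.norm(y)
    return np.c_[x,y,np.cross(x,y)]
def rows(T0,T1,n,dp=3,dr=1):
    """rounded rows from T0 to T1, straight line, even turn"""
    T=T0.copy();out=[]
    rv=Rn.from_matrix(T0[:3,:3].T@T1[:3,:3]).as_rotvec()
    for k in range(1,n+1):
        g=T0[:3,3]+(T1[:3,3]-T0[:3,3])*k/n
        G=T0[:3,:3]@Rn.from_rotvec(rv*k/n).as_matrix()
        sh=np.round(T[:3,:3].T@(g-T[:3,3]),dp);tu=np.round(np.degrees(Rn.from_matrix(T[:3,:3].T@G).as_rotvec()),dr)
        T[:3,3]+=T[:3,:3]@sh;T[:3,:3]=T[:3,:3]@Rn.from_rotvec(np.radians(tu)).as_matrix()
        out.append([float(v)+0. for v in np.r_[sh,tu]])
    print("[["+",".join("["+",".join("%g"%v for v in r)+"]" for r in out)+"]]")
    a=np.array(out);print("max",abs(a[:,:3]).max(),abs(a[:,3:]).max(),"end",T[:3,3].round(4),"goal",T1[:3,3].round(4))
    return T
E
python3 - <<'E'
from h import *
o,d=pickle.load(open("a.pkl","rb"))
T0=pose(o);print(T0.round(3)); print((T0@d["wrist"]["T_tool_cam"]).round(3))
E
```

```text
[[-0.     0.4   -0.916  0.22 ]
 [ 0.001 -0.916 -0.4   -0.504]
 [-1.    -0.001 -0.     0.205]
 [ 0.     0.     0.     1.   ]]
[[ 0.4    0.883  0.247  0.293]
 [-0.917  0.386  0.107 -0.473]
 [-0.001 -0.269  0.963  0.385]
 [ 0.     0.     0.     1.   ]]
```

```bash
python3 - <<'E'
from h import *
o,d=pickle.load(open("a.pkl","rb"))
T0=pose(o);B=bayT([.48,.153,.19])
T1=np.eye(4);T1[:3,:3]=toolR(-B[:3,2],B[:3,0]);T1[:3,3]=tf(B,[.085,-.06,.14])[0]
M=T0.copy();M[:3,3]=(T0[:3,3]+T1[:3,3])/2+[.03,0,.04];M[:3,:3]=T0[:3,:3]@Rn.from_rotvec(.5*Rn.from_matrix(T0[:3,:3].T@T1[:3,:3]).as_rotvec()).as_matrix()
T=rows(T0,M,10);rows(T,T1,10)
E
```

```text
[[[-0.004,-0.02,-0.028,-3.8,0.7,0.9],[-0.004,-0.019,-0.03,-3.8,0.8,1],[-0.004,-0.016,-0.031,-3.8,0.7,0.9],[-0.003,-0.015,-0.032,-3.9,0.8,0.9],[-0.003,-0.012,-0.033,-3.8,0.7,0.9],[-0.004,-0.009,-0.034,-3.8,0.7,1],[-0.002,-0.008,-0.034,-3.8,0.8,0.9],[-0.003,-0.005,-0.035,-3.8,0.7,0.9],[-0.002,-0.002,-0.035,-3.8,0.7,1],[-0.002,-0.001,-0.035,-3.8,0.8,0.9]]]
max 0.035 3.9 end [ 0.3982 -0.2026  0.2445] goal [ 0.3986 -0.2024  0.2443]
[[[0.005,-0.005,-0.032,-3.8,0.7,0.9],[0.006,-0.002,-0.032,-3.8,0.8,1],[0.007,-0.001,-0.032,-3.9,0.7,0.9],[0.006,0.002,-0.032,-3.8,0.8,0.9],[0.007,0.003,-0.032,-3.8,0.7,0.9],[0.008,0.005,-0.031,-3.8,0.7,1],[0.008,0.008,-0.031,-3.8,0.8,0.9],[0.009,0.009,-0.03,-3.9,0.7,0.9],[0.009,0.011,-0.029,-3.8,0.7,1],[0.009,0.013,-0.029,-3.8,0.8,0.9]]]
max 0.032 3.9 end [0.5169 0.0993 0.204 ] goal [0.5172 0.0991 0.2036]
```

Call:
step_arm(motion=[[[-0.004, -0.02, -0.028, -3.8, 0.7, 0.9], [-0.004, -0.019, -0.03, -3.8, 0.8, 1], [-0.004, -0.016, -0.031, -3.8, 0.7, 0.9], [-0.003, -0.015, -0.032, -3.9, 0.8, 0.9], [-0.003, -0.012, -0.033, -3.8, 0.7, 0.9], [-0.004, -0.009, -0.034, -3.8, 0.7, 1], [-0.002, -0.008, -0.034, -3.8, 0.8, 0.9], [-0.003, -0.005, -0.035, -3.8, 0.7, 0.9], [-0.002, -0.002, -0.035, -3.8, 0.7, 1], [-0.002, -0.001, -0.035, -3.8, 0.8, 0.9]]])

```text
time_s: 1.4
ee_pos: [0.3986, -0.2017, 0.2449]
eef_rot: [1.909, 1.367, -0.151]
force: [0.5, -0.1, 0.2]
grip_width: 0.0937
```

Call:
step_arm(motion=[[[0.005, -0.005, -0.032, -3.8, 0.7, 0.9], [0.006, -0.002, -0.032, -3.8, 0.8, 1], [0.007, -0.001, -0.032, -3.9, 0.7, 0.9], [0.006, 0.002, -0.032, -3.8, 0.8, 0.9], [0.007, 0.003, -0.032, -3.8, 0.7, 0.9], [0.008, 0.005, -0.031, -3.8, 0.7, 1], [0.008, 0.008, -0.031, -3.8, 0.8, 0.9], [0.009, 0.009, -0.03, -3.9, 0.7, 0.9], [0.009, 0.011, -0.029, -3.8, 0.7, 1], [0.009, 0.013, -0.029, -3.8, 0.8, 0.9], [0, 0, 0, 0, 0, 0], [0, 0, 0, 0, 0, 0]]])

```text
time_s: 2.9
ee_pos: [0.5168, 0.0987, 0.2039]
eef_rot: [1.569, 1.187, 0.187]
force: [0.0, -0.4, 0.2]
grip_width: 0.094
```

```bash
python3 - <<'E'
from h import *
from station import get_obs,camera
o=get_obs();c=camera("wrist");pickle.dump((o,c),open("b.pkl","wb"))
print(o["time_s"],o["ee_pos"],o["qpos"],o["force"],abs(o["joint_vel"]).max())
cv2.imwrite("pics/c_wrist.png",c["pixels"][:,:,::-1])
E
```

```text
2.9 [0.51677661 0.09865325 0.20393248] [ 0.10265138  0.03794216  1.87877057  0.04247467  0.84287591 -0.109083  ] [ 0.04960767 -0.42946511  0.16155417] 0.013080174600303805
```

View pics/c_wrist.png

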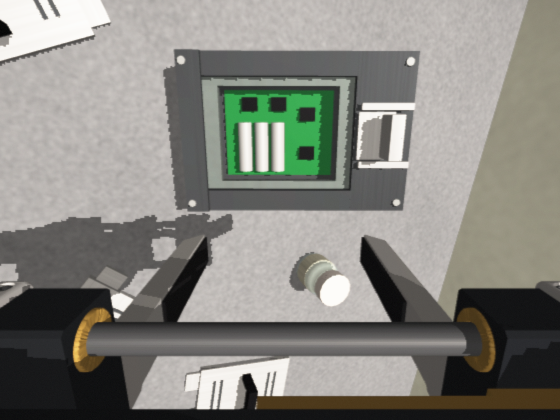

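```bash
python3 - <<'E'
from h import *
o,c=pickle.load(open("b.pkl","rb"))
im=c["pixels"][40:220,160:430,::-1]
cv2.imwrite("pics/c_crop.png",cv2.resize(im,(783,522),interpolation=cv2.INTER_CUBIC))
E
```

```text
(no output)
```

View pics/c_crop.png

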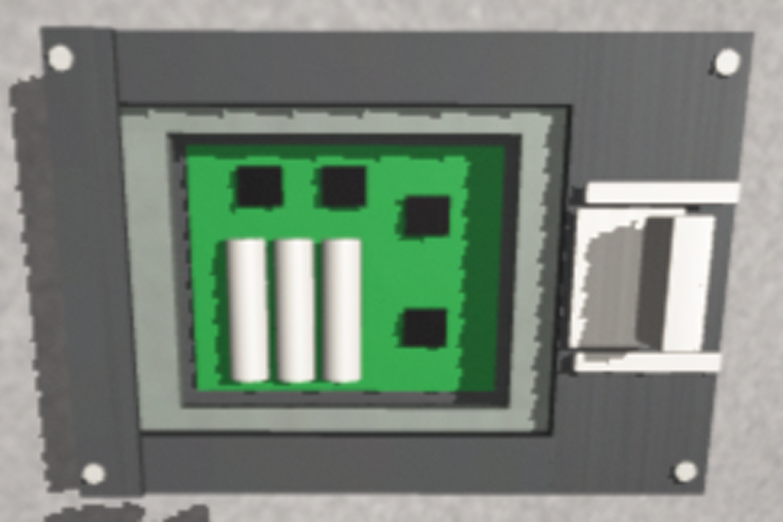

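```bash
python3 - <<'E'
from h import *
o,c=pickle.load(open("b.pkl","rb"));c=wristcam(c,o)
U=(np.array([(41,27),(81,496),(114,30),(143,495),(753,32),(704,493),(572,104),(551,434)])+.5)/2.9-.5+[160,40]
M=np.array([[-12,75,14],[-12,-75,14],[10,75,14],[10,-75,14],[208,75,9],[208,-75,9],[153,54,9],[153,-54,9]])/1000
r=least_squares(lambda p:(proj(c,tf(bayT(p),M))-U).ravel(),[.48,.153,.19]);print(r.x,np.degrees(r.x[2]),r.fun.reshape(-1,2).round(1).tolist())
def B5(p):
    T=bayT(p[:3]);T[:3,:3]=Rn.from_rotvec(p[4:7]).as_matrix()@T[:3,:3];T[2,3]+=p[3];return T
r2=least_squares(lambda p:(proj(c,tf(B5(p),M))-U).ravel(),np.r_[r.x[:2],r.x[2],0,0,0,0]);print(r2.x.round(4),r2.fun.reshape(-1,2).round(1).tolist())
_,d=pickle.load(open("a.pkl","rb"))
print(proj(d["top"],tf(bayT(r.x),M[[4,5,1,0]])))
E
```

```text
[0.48050296 0.1533349  0.18776771] 10.758297382808363 [[-0.0, 0.0], [-0.1, 0.3], [-0.4, -1.0], [0.2, 0.7], [0.2, -0.1], [-0.1, 0.1], [0.2, -0.1], [0.5, 0.6]]
[ 0.4809  0.1534  0.8372 -0.0014  0.0028 -0.0064 -0.6497] [[0.3, 0.3], [0.1, -0.2], [-0.2, -0.7], [0.3, 0.2], [-0.1, -0.1], [-0.3, 0.1], [-0.2, -0.1], [0.3, 0.4]]
[[178.58674099 141.81649415]
 [236.01740767 132.31537559]
 [250.62078821 212.57334665]
 [195.9414128  221.75543827]]
```

```bash
python3 - <<'E'
from h import *
o,c=pickle.load(open("b.pkl","rb"))
y=np.radians(1.5)
T1=np.eye(4);T1[:3,:3]=toolR([0,0,-1],[np.cos(y),np.sin(y),0]);T1[:3,3]=[.5925,-.2425,.14]
rows(pose(o),T1,10)
E
```

```text
[[[0.006,-0.001,0.035,0.9,-0.2,-2.2],[0.007,-0.001,0.035,0.9,-0.1,-2.2],[0.006,0,0.035,1,-0.2,-2.2],[0.007,0.001,0.035,0.9,-0.2,-2.2],[0.007,0.002,0.034,0.9,-0.2,-2.2],[0.007,0.002,0.035,0.9,-0.1,-2.2],[0.006,0.004,0.035,1,-0.2,-2.2],[0.007,0.004,0.035,0.9,-0.2,-2.2],[0.007,0.005,0.034,0.9,-0.2,-2.1],[0.006,0.006,0.035,0.9,-0.1,-2.2]]]
max 0.035 2.2 end [ 0.5925 -0.2429  0.1402] goal [ 0.5925 -0.2425  0.14  ]
```

Call:
step_arm(motion=[[[0.006, -0.001, 0.035, 0.9, -0.2, -2.2], [0.007, -0.001, 0.035, 0.9, -0.1, -2.2], [0.006, 0, 0.035, 1, -0.2, -2.2], [0.007, 0.001, 0.035, 0.9, -0.2, -2.2], [0.007, 0.002, 0.034, 0.9, -0.2, -2.2], [0.007, 0.002, 0.035, 0.9, -0.1, -2.2], [0.006, 0.004, 0.035, 1, -0.2, -2.2], [0.007, 0.004, 0.035, 0.9, -0.2, -2.2], [0.007, 0.005, 0.034, 0.9, -0.2, -2.1], [0.006, 0.006, 0.035, 0.9, -0.1, -2.2], [0, 0, 0, 0, 0, 0], [0, 0, 0, 0, 0, 0]]])

```text
time_s: 4.45
ee_pos: [0.5926, -0.2426, 0.1404]
eef_rot: [2.162, 1.569, 0.618]
force: [-0.1, 0.6, 0.5]
grip_width: 0.094
```

```bash
python3 - <<'E'
from h import *
from station import get_obs,camera
o=get_obs();c=camera("wrist");pickle.dump((o,c),open("c.pkl","wb"))
print(o["time_s"],o["ee_pos"],o["qpos"],o["force"],abs(o["joint_vel"]).max())
cv2.imwrite("pics/d_wrist.png",c["pixels"][:,:,::-1])
E
```

```text
4.45 [ 0.5926408  -0.24256739  0.14039642] [-0.44633131  0.55466594  1.31481368  0.00160148  1.27126419 -0.47381466] [-0.06634723  0.56833311  0.47191442] 0.01703815952521307
```

View pics/d_wrist.png

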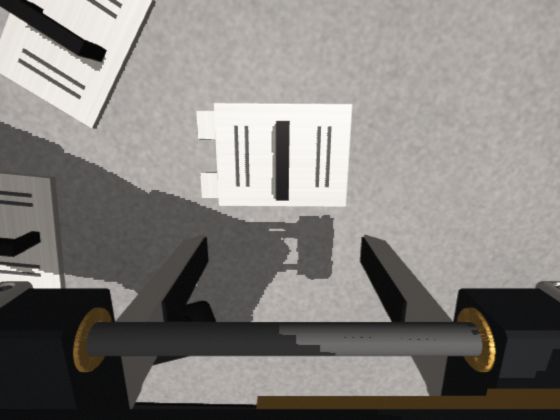

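```bash
python3 - <<'E'
from h import *
o,c=pickle.load(open("c.pkl","rb"))
im=c["pixels"];w=wristcam(c,o)
sub=im[90:220,190:365]
m=(sub.min(2)>205).astype(np.uint8);m=cv2.morphologyEx(m,cv2.MORPH_CLOSE,np.ones((21,21)))
m=cv2.morphologyEx(m,cv2.MORPH_OPEN,np.ones((41,41)))
cs,_=cv2.findContours(m,0,2);k=max(cs,key=cv2.contourArea)
ap=cv2.approxPolyDP(k,6,True)[:,0]+[190,90];print(ap.tolist())
bm=(im[110:210,265:300].max(2)<40).astype(np.uint8);cs,_=cv2.findContours(bm,0,2);k=max(cs,key=cv2.contourArea);print(cv2.boundingRect(k),cv2.minAreaRect(k))
for nm,q,z in(("plate",[(215,103),(352,104),(346.5,206.5),(218.5,206)],.008),("bar",[(275.5,121),(289.5,121),(288.5,200),(277.5,200)],.044)):
    P=np.array([onz(w,u,z) for u in q]);x=P[1]+P[2]-P[0]-P[3]
    print(nm,P.round(4).tolist(),P.mean(0),np.degrees(np.arctan2(x[1],x[0])),[np.linalg.norm(P[i]-P[i-1]).round(4) for i in range(4)])
E
```

```text
[[216, 103], [219, 205], [345, 205], [349, 104]]
(12, 68, 11, 21) ((17.0, 78.0), (20.0, 10.0), 90.0)
plate [[0.5268, -0.1536, 0.008], [0.6563, -0.151, 0.008], [0.6592, -0.2519, 0.008], [0.5272, -0.2547, 0.008]] [ 0.5923687  -0.20281341  0.008     ] 1.1924114858899966 [np.float64(0.1011), np.float64(0.1295), np.float64(0.1009), np.float64(0.132)]
bar [[0.585, -0.168, 0.044], [0.5969, -0.1677, 0.044], [0.5982, -0.237, 0.044], [0.5882, -0.2372, 0.044]] [ 0.59208109 -0.20248507  0.044     ] 1.5068404635341974 [np.float64(0.0693), np.float64(0.0119), np.float64(0.0693), np.float64(0.01)]
```

Call:
step_arm(motion=[[[0.012, 0, -0.014, 0, 0, 0], [0.02, -0.0005, -0.014, 0, 0, 0], [0.02, 0, -0.012, 0, 0, 0], [0.02, 0, 0, 0, 0, 0], [0.02, 0, 0, 0, 0, 0], [0.015, 0, 0, 0, 0, 0], [0.01, 0, 0, 0, 0, 0], [0.005, 0, 0, 0, 0, 0], [0, 0, 0, 0, 0, 0]]], fingers=0.05)

```text
time_s: 5.62
ee_pos: [0.5917, -0.2025, 0.0184]
eef_rot: [2.034, 1.569, 0.491]
force: [0.1, -0.5, -0.6]
grip_width: 0.0497
```

Call:
step_arm(motion=[[[0, 0, 0, 0, 0, 0], [0, 0, 0, 0, 0, 0], [0, 0, 0, 0, 0, 0], [0, 0, 0, 0, 0, 0], [0, 0, 0, 0, 0, 0], [0, 0, 0, 0, 0, 0]]], fingers=0.0, squeeze=35)

```text
time_s: 6.38
ee_pos: [0.5915, -0.2024, 0.0184]
eef_rot: [2.183, 1.569, 0.64]
force: [-1.7, 0.3, 2.3]
grip_width: 0.0118
```

```bash
cat >> h.py <<'E'
BP=[.4805,.1533,.1878]; B=bayT(BP)
G=np.eye(4);G[:3,:3]=np.c_[[0,0,-1],[1,0,0],[0,-1,0]];G[:3,3]=[0,0,.0184]
def tool(xt,zt,th,y=0,back=0,up=0,G=G,B=B):
    """tool pose for lid tab tips at bay (xt,y,zt) mm, tipped th deg, drawn back along lid x, up bay z (mm)"""
    L=np.eye(4);L[:3,:3]=Rn.from_euler('y',-np.radians(th)).as_matrix()
    L[:3,3]=np.array([xt,y,zt+up])/1e3+L[:3,:3]@np.array([.083+back/1e3,0,0])
    return B@L@G
def lidstate(T,G=G,B=B):
    L=np.linalg.inv(B)@T@np.linalg.inv(G)
    return (tf(L,[[-.083,0,0],[.065,0,0]])*1e3).round(1), np.degrees(np.arccos(L[2,2])).round(2), np.degrees(np.arctan2(L[1,0],L[0,0])).round(2)
E
python3 - <<'E'
from h import *
from station import get_obs
o=get_obs();T0=pose(o);print(T0.round(4).tolist())
T1=T0.copy();T1[2,3]=.2;T=rows(T0,T1,7)
W1=tool(4,2,14,back=40,up=50);print(W1[:3,3])
T=rows(T,W1,12)
E
```

```text
[[0.0011, 0.9996, 0.0278, 0.5915], [0.0008, 0.0278, -0.9996, -0.2024], [-1.0, 0.0011, -0.0008, 0.0184], [0.0, 0.0, 0.0, 1.0]]
[[[-0.026,0,0,0,0,0],[-0.026,0,0,0,0,0],[-0.026,0,0,0,0,0],[-0.026,0,0,0,0,0],[-0.026,0,0,0,0,0],[-0.026,0,0,0,0,0],[-0.026,0,0,0,0,0]]]
max 0.026 0.0 end [ 0.5913 -0.2026  0.2004] goal [ 0.5915 -0.2024  0.2   ]
[0.55214085 0.16691459 0.17889549]
[[[0.002,-0.002,-0.031,-0.7,0.2,3],[0.002,-0.003,-0.031,-0.8,0.3,3],[0.001,-0.001,-0.031,-0.7,0.2,3],[0.002,-0.002,-0.031,-0.8,0.3,3],[0.002,-0.001,-0.031,-0.7,0.2,2.9],[0.002,-0.001,-0.03,-0.7,0.2,3],[0.002,-0.001,-0.031,-0.8,0.3,3],[0.003,0,-0.031,-0.7,0.2,3],[0.002,0,-0.031,-0.8,0.2,3],[0.002,0,-0.031,-0.7,0.3,3],[0.003,0.001,-0.031,-0.7,0.2,3],[0.003,0,-0.031,-0.8,0.2,3]]]
max 0.031 3.0 end [0.5518 0.1669 0.1786] goal [0.5521 0.1669 0.1789]
```

Call:
step_arm(motion=[[[-0.01, 0, 0, 0, 0, 0], [-0.026, 0, 0, 0, 0, 0], [-0.032, 0, 0, 0, 0, 0], [-0.032, 0, 0, 0, 0, 0], [-0.032, 0, 0, 0, 0, 0], [-0.03, 0, 0, 0, 0, 0], [-0.02, 0, 0, 0, 0, 0]]])

```text
time_s: 7.25
ee_pos: [0.5916, -0.2025, 0.2024]
eef_rot: [1.597, 1.568, 0.055]
force: [-0.6, -0.1, -3.0]
grip_width: 0.0117
```

Call:
step_arm(motion=[[[0.002, -0.002, -0.031, -0.7, 0.2, 3], [0.002, -0.003, -0.031, -0.8, 0.3, 3], [0.001, -0.001, -0.031, -0.7, 0.2, 3], [0.002, -0.002, -0.031, -0.8, 0.3, 3], [0.002, -0.001, -0.031, -0.7, 0.2, 2.9], [0.002, -0.001, -0.03, -0.7, 0.2, 3], [0.002, -0.001, -0.031, -0.8, 0.3, 3], [0.003, 0, -0.031, -0.7, 0.2, 3], [0.002, 0, -0.031, -0.8, 0.2, 3], [0.002, 0, -0.031, -0.7, 0.3, 3], [0.003, 0.001, -0.031, -0.7, 0.2, 3], [0.003, 0, -0.031, -0.8, 0.2, 3]]])

```text
time_s: 8.75
ee_pos: [0.5515, 0.168, 0.1789]
eef_rot: [1.57, 0.94, 0.187]
force: [1.4, -0.6, -2.9]
grip_width: 0.0116
```

Call:
step_arm(motion=[[[0, 0, 0, 0, 0, 0], [0, 0, 0, 0, 0, 0], [0, 0, 0, 0, 0, 0]]])

```text
time_s: 9.12
ee_pos: [0.5522, 0.1663, 0.1788]
eef_rot: [1.569, 0.941, 0.185]
force: [-0.2, -0.1, -2.8]
grip_width: 0.0117
```

```bash
python3 - <<'E'
from h import *
from station import get_obs,camera
o=get_obs();d={n:camera(n) for n in("wrist","scene","top")};pickle.dump((o,d),open("d.pkl","wb"))
print(o["time_s"],o["ee_pos"],o["qpos"],o["force"],o["moment"],o["grip_width"]);print(lidstate(pose(o)))
cv2.imwrite("pics/e_wrist.png",d["wrist"]["pixels"][:,:,::-1])
cv2.imwrite("pics/e_scene.png",cv2.resize(d["scene"]["pixels"][180:340,200:400,::-1],None,fx=4,fy=3.75))
E
```

```text
9.125 [0.55219984 0.16628257 0.17882221] [ 0.24563614  0.09651802  1.9619587  -0.08056372  0.45590438  0.11944008] [-0.20486003 -0.09570216 -2.75066315] [-0.12527886  0.47884722 -0.02752216] 0.011716980526829701
(array([[ 42.8,  -0.6,  61.6],
       [186.3,  -0.7,  97.5]]), np.float64(14.06), np.float64(-0.02))
```

View pics/e_wrist.png

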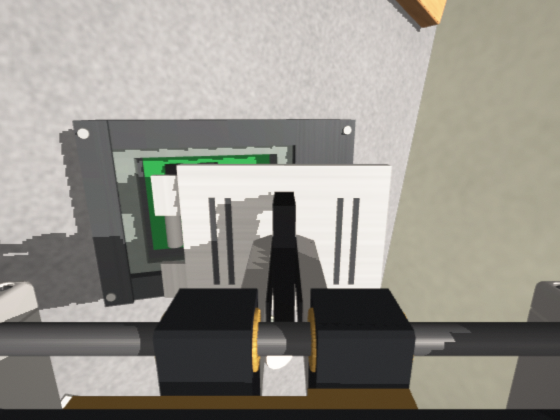

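View pics/e_scene.png

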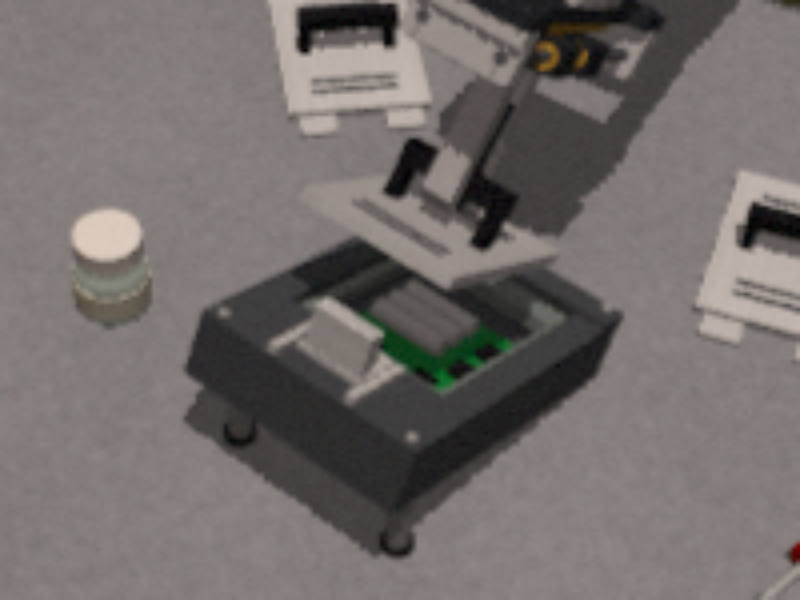

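```bash
python3 - <<'E'
from h import *
o,d=pickle.load(open("d.pkl","rb"));w=wristcam(d["wrist"],o)
LT=pose(o)@np.linalg.inv(G)
P=np.array([[-65,50,8],[65,50,8],[-83,43,4],[-83,17,4],[-65,-20,8]])/1e3
print(proj(w,tf(LT,P)).round(1).tolist())
print(proj(w,tf(B,np.array([[10,75,14],[-12,75,14],[208,75,9]])/1e3)).round(1).tolist())
cv2.imwrite("pics/e_crop.png",cv2.resize(w["pixels"][110:310,60:400,::-1],(782,460),interpolation=cv2.INTER_CUBIC))
E
```

```text
[[173.9, 165.0], [389.1, 164.9], [148.1, 175.3], [152.9, 215.1], [183.9, 270.1]]
[[106.8, 120.1], [72.5, 120.2], [354.9, 119.1]]
```

View pics/e_crop.png

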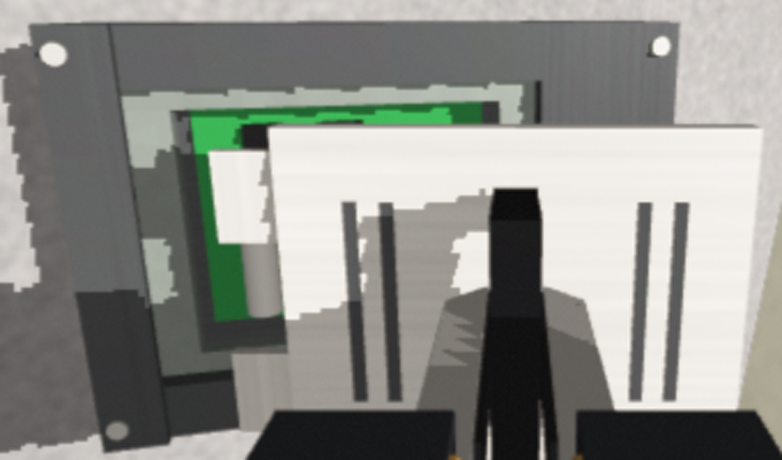

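```bash
sed -i 's/G\[:3,3\]=\[0,0,.0184\]/G[:3,3]=[-.0012,0,.0184]/' h.py; python3 - <<'E'
from h import *
from station import get_obs
o=get_obs();T0=pose(o);print(lidstate(T0))
T=rows(T0,tool(3,2,14,back=17,up=22),4);T=rows(T,tool(3,2,14,back=17),4,4,1);print(lidstate(T))
E
```

```text
(array([[ 43.8,  -0.5,  61.7],
       [187.3,  -0.5,  97.6]]), np.float64(14.05), np.float64(-0.01))
[[[0.007,-0.008,0,0,0,0],[0.006,-0.008,0,0,0,0],[0.007,-0.008,0,0,0.1,0],[0.007,-0.008,-0.001,0,0,-0.1]]]
max 0.008 0.1 end [0.5421 0.1655 0.1379] goal [0.5423 0.165  0.1383]
[[[0.0053,-0.0012,0.0001,0,0,0],[0.0052,-0.0013,0.0001,0,0,0],[0.0053,-0.0012,0.0002,0,0,0],[0.0053,-0.0013,0.0001,0,0,0]]]
max 0.0053 0.0 end [0.5504 0.1666 0.1179] goal [0.5504 0.1666 0.1179]
(array([[ 19.4,   0. ,   6.2],
       [163.1,  -0. ,  41.8]]), np.float64(13.95), np.float64(-0.01))
```

Call:
step_arm(motion=[[[0.007, -0.008, 0, 0, 0, 0], [0.007, -0.008, 0, 0, 0, 0], [0.007, -0.008, -0.0005, 0, 0, 0], [0.007, -0.008, 0, 0, 0, 0], [0.005, -0.001, 0, 0, 0, 0], [0.005, -0.001, 0, 0, 0, 0], [0.005, -0.001, 0, 0, 0, 0], [0.005, -0.0015, 0, 0, 0, 0], [0, 0, 0, 0, 0, 0], [0, 0, 0, 0, 0, 0]]])

```text
time_s: 10.52
ee_pos: [0.5506, 0.1672, 0.1183]
eef_rot: [1.569, 0.941, 0.186]
force: [0.4, 0.3, -2.2]
grip_width: 0.0115
```

```bash
python3 - <<'E'
from h import *
from station import get_obs,camera
o=get_obs();d={n:camera(n) for n in("wrist",)};pickle.dump((o,d),open("e.pkl","wb"))
print(o["time_s"],o["force"],o["moment"],o["grip_width"]);print(lidstate(pose(o)))
w=wristcam(d["wrist"],o)
cv2.imwrite("pics/f_crop.png",cv2.resize(w["pixels"][110:310,60:400,::-1],(782,460),interpolation=cv2.INTER_CUBIC))
LT=pose(o)@np.linalg.inv(G)
f=lambda p:((p-[60,110]+.5)*2.3-.5).round(0).tolist()
print(f(proj(w,tf(LT,np.array([[-65,50,8],[65,50,8],[-83,43,4],[-83,17,4]])/1e3))))
print(f(proj(w,tf(B,np.array([[10,75,14],[-12,75,14],[10,-75,14],[208,75,9]])/1e3))))
E
```

```text
10.525 [ 0.41920675  0.28799867 -2.18207962] [-0.1610022   0.52027385  0.004513  ] 0.011472817528987574
(array([[ 19.9,   0.5,   6.2],
       [163.5,   0.6,  42.2]]), np.float64(14.06), np.float64(0.03))
[[267.0, 127.0], [762.0, 127.0], [208.0, 151.0], [219.0, 242.0]]
[[153.0, 31.0], [55.0, 31.0], [219.0, 536.0], [826.0, 27.0]]
```

View pics/f_crop.png

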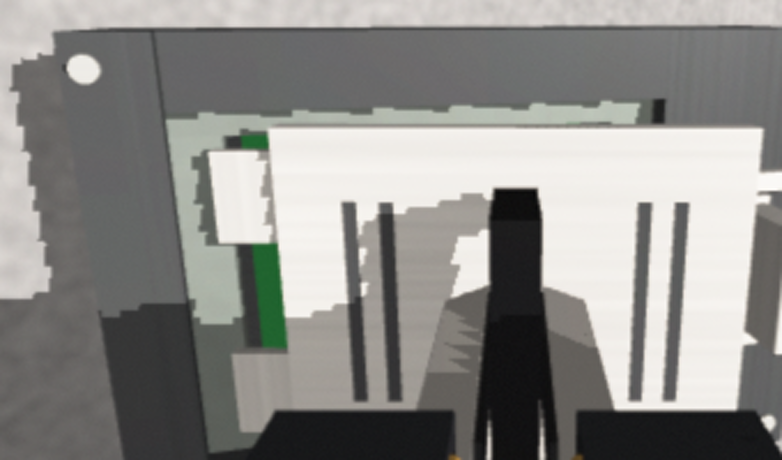

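Call:
step_arm(motion=[[[0, -0.003, 0, 0, 0, 0], [0, -0.003, 0, 0, 0, 0], [0, -0.003, 0, 0, 0, 0], [0, -0.003, 0, 0, 0, 0], [0, -0.002, 0, 0, 0, 0], [0, 0, 0, 0, 0, 0], [0, 0, 0, 0, 0, 0]]])

```text
time_s: 11.45
ee_pos: [0.5395, 0.1651, 0.11]
eef_rot: [1.569, 0.941, 0.187]
force: [0.4, 1.4, -3.4]
grip_width: 0.0117
```

Call:
step_arm(motion=[[[0, -0.001, 0, 0, 0, 0], [0, -0.001, 0, 0, 0, 0], [0, 0, 0, 0, 0, 0], [0, 0, 0, 0, 0, 0]]])

```text
time_s: 11.95
ee_pos: [0.5379, 0.1647, 0.1088]
eef_rot: [1.569, 0.941, 0.186]
force: [0.4, -0.4, -3.3]
grip_width: 0.0116
```

```bash
python3 - <<'E'
from h import *
from station import get_obs,camera
o=get_obs();d={n:camera(n) for n in("wrist",)};pickle.dump((o,d),open("e.pkl","wb"))
print(o["time_s"],o["force"],o["moment"],o["grip_width"]);print(lidstate(pose(o)))
w=wristcam(d["wrist"],o)
cv2.imwrite("pics/g_crop.png",cv2.resize(w["pixels"][110:310,60:400,::-1],(782,460),interpolation=cv2.INTER_CUBIC))
LT=pose(o)@np.linalg.inv(G)
f=lambda p:((p-[60,110]+.5)*2.3-.5).round(0).tolist()
print(f(proj(w,tf(LT,np.array([[-65,50,8],[65,50,8],[-83,43,4],[-83,17,4]])/1e3))))
print(f(proj(w,tf(B,np.array([[10,75,14],[-12,75,14],[10,-75,14],[208,75,9]])/1e3))))
E
```

```text
11.95 [ 0.41433818 -0.38750567 -3.30204484] [-0.12234353  0.52561731 -0.02030907] 0.011572406275915407
(array([[  4.4,   0.5,   2.3],
       [147.9,   0.5,  38.2]]), np.float64(14.06), np.float64(0.03))
[[267.0, 127.0], [762.0, 127.0], [208.0, 151.0], [219.0, 242.0]]
[[217.0, 31.0], [120.0, 31.0], [271.0, 536.0], [876.0, 27.0]]
```

View pics/g_crop.png

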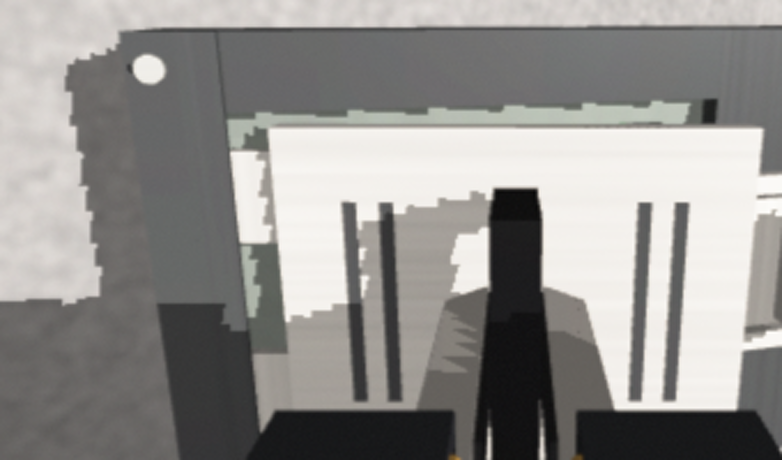

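```bash
python3 - <<'E'
from h import *
from station import get_obs
o=get_obs();T0=pose(o)
T=rows(T0,tool(2.5,1.8,13),2,4);T=rows(T,tool(2.5,1,4),8,4,2);print(lidstate(T))
E
```

```text
[[[0.0008,-0.0008,0.0003,0,0,-0.5],[0.0007,-0.0008,0.0002,0,0,-0.6]]]
max 0.0008 0.6 end [0.5375 0.1642 0.1066] goal [0.5376 0.1641 0.1066]
[[[0.0017,0.0002,0,0,0.01,-1.12],[0.0018,0.0003,0,0.01,0,-1.12],[0.0017,0.0003,0,0,0.01,-1.12],[0.0017,0.0003,0,0,0,-1.12],[0.0017,0.0003,0,0.01,0.01,-1.12],[0.0017,0.0004,0,0,0.01,-1.12],[0.0017,0.0004,0,0,0,-1.11],[0.0017,0.0005,0,0.01,0.01,-1.12]]]
max 0.0018 1.12 end [0.5468 0.1659 0.0962] goal [0.5467 0.1659 0.0963]
(array([[  2.5,   0. ,   1. ],
       [150.2,   0. ,  11.3]]), np.float64(4.0), np.float64(-0.0))
```

Call:
step_arm(motion=[[[0.0008, -0.0008, 0.0002, 0, 0, -0.5], [0.0007, -0.0008, 0.0002, 0, 0, -0.6], [0, 0, 0, 0, 0, 0], [0, 0, 0, 0, 0, 0]]])

```text
time_s: 12.5
ee_pos: [0.5375, 0.1643, 0.1066]
eef_rot: [1.569, 0.961, 0.186]
force: [0.7, 0.2, -2.5]
grip_width: 0.0119
```

Call:
step_arm(motion=[[[0.0017, 0.0002, 0, 0, 0, -1.1], [0.0017, 0.0003, 0, 0, 0, -1.1], [0.0017, 0.0003, 0, 0, 0, -1.1], [0.0017, 0.0003, 0, 0, 0, -1.1], [0.0017, 0.0003, 0, 0, 0, -1.1], [0.0017, 0.0004, 0, 0, 0, -1.1], [0.0017, 0.0004, 0, 0, 0, -1.1], [0.0017, 0.0005, 0, 0, 0, -1.1], [0, 0, 0, 0, 0, 0], [0, 0, 0, 0, 0, 0]]])

```text
time_s: 13.75
ee_pos: [0.5466, 0.166, 0.0963]
eef_rot: [1.569, 1.114, 0.186]
force: [-0.1, 0.5, -2.6]
grip_width: 0.0117
```

```bash
python3 - <<'E'
from h import *
from station import get_obs,camera
o=get_obs();d={n:camera(n) for n in("wrist",)}
print(o["time_s"],o["force"],o["moment"],o["grip_width"]);print(lidstate(pose(o)))
w=wristcam(d["wrist"],o)
cv2.imwrite("pics/h_crop.png",cv2.resize(w["pixels"][110:310,60:400,::-1],(782,460),interpolation=cv2.INTER_CUBIC))
LT=pose(o)@np.linalg.inv(G)
f=lambda p:((p-[60,110]+.5)*2.3-.5).round(0).tolist()
print(f(proj(w,tf(LT,np.array([[-65,50,8],[65,50,8],[-83,43,4],[-83,17,4]])/1e3))))
print(f(proj(w,tf(B,np.array([[10,75,14],[-12,75,14],[10,-75,14],[153,54,9]])/1e3))))
T=rows(pose(o),tool(2.5,.5,.5),4,4,1)
E
```

```text
13.75 [-0.10607383  0.53526981 -2.64217324] [-0.1071012   0.31647622  0.02618876] 0.011654653937685864
(array([[2.500e+00, 1.000e-01, 8.000e-01],
       [1.501e+02, 1.000e-01, 1.150e+01]]), np.float64(4.15), np.float64(0.02))
[[267.0, 127.0], [762.0, 127.0], [208.0, 151.0], [219.0, 242.0]]
[[213.0, 30.0], [121.0, 30.0], [269.0, 540.0], [760.0, 107.0]]
[[[0.0014,0.0003,0,0,0,-0.9],[0.0014,0.0002,0.0001,0,0,-0.9],[0.0014,0.0003,0,0,0,-0.9],[0.0013,0.0003,0,0,0.1,-1]]]
max 0.0014 1.0 end [0.5499 0.1665 0.0917] goal [0.5499 0.1665 0.0917]
```

View pics/h_crop.png

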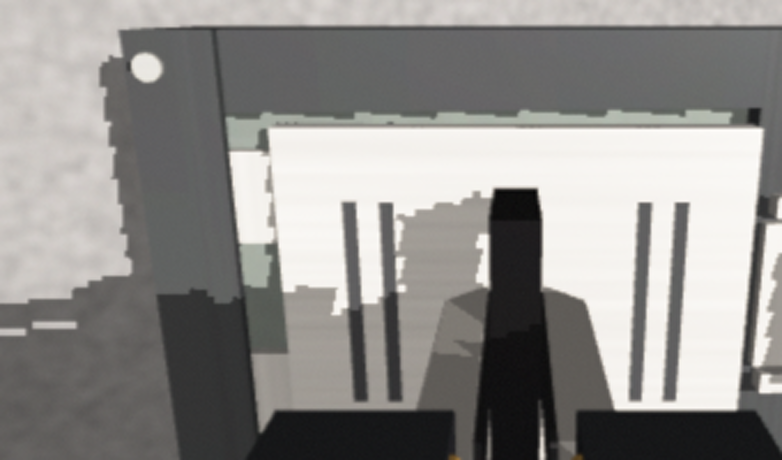

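Call:
step_arm(motion=[[[0.0014, 0.0003, 0, 0, 0, -0.9], [0.0014, 0.0002, 0, 0, 0, -0.9], [0.0014, 0.0003, 0, 0, 0, -0.9], [0.0013, 0.0003, 0, 0, 0, -1], [0, 0, 0, 0, 0, 0], [0, 0, 0, 0, 0, 0]]])

```text
time_s: 14.55
ee_pos: [0.5499, 0.1666, 0.0918]
eef_rot: [1.568, 1.179, 0.185]
force: [-0.6, 0.3, -3.0]
grip_width: 0.0116
```

Call:
step_arm(motion=[[[0.0005, 0, 0, 0, 0, -0.3], [0.0003, 0, 0, 0, 0, -0.2], [0, 0, 0, 0, 0, 0], [0, 0, 0, 0, 0, 0]]])

```text
time_s: 15.05
ee_pos: [0.5501, 0.1666, 0.0912]
eef_rot: [1.568, 1.188, 0.185]
force: [-4.9, -1.4, 2.1]
grip_width: 0.0116
```

```bash
python3 - <<'E'
from h import *
from station import get_obs,camera
o=get_obs();d={n:camera(n) for n in("wrist","scene")}
print(o["time_s"],o["force"],o["moment"],o["grip_width"]);print(lidstate(pose(o)))
w=wristcam(d["wrist"],o)
cv2.imwrite("pics/i_crop.png",cv2.resize(w["pixels"][110:310,60:400,::-1],(782,460),interpolation=cv2.INTER_CUBIC))
cv2.imwrite("pics/i_scene.png",cv2.resize(d["scene"]["pixels"][210:340,220:380,::-1],None,fx=4.6,fy=4.6,interpolation=cv2.INTER_CUBIC))
E
```

```text
15.05 [-4.94585933 -1.39847917  2.1246433 ] [-0.22936989  0.77069935  0.00622323] 0.011626807992252063
(array([[2.300e+00, 1.000e-01, 8.000e-01],
       [1.503e+02, 1.000e-01, 6.000e-01]]), np.float64(0.08), np.float64(0.02))
```

View pics/i_crop.png

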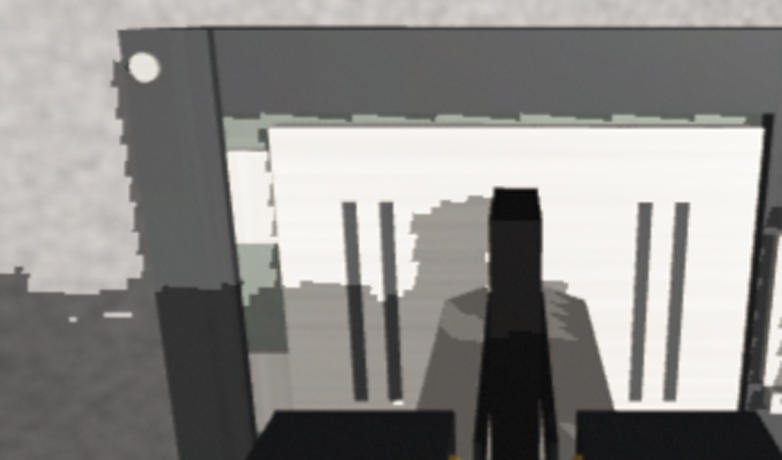

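View pics/i_scene.png

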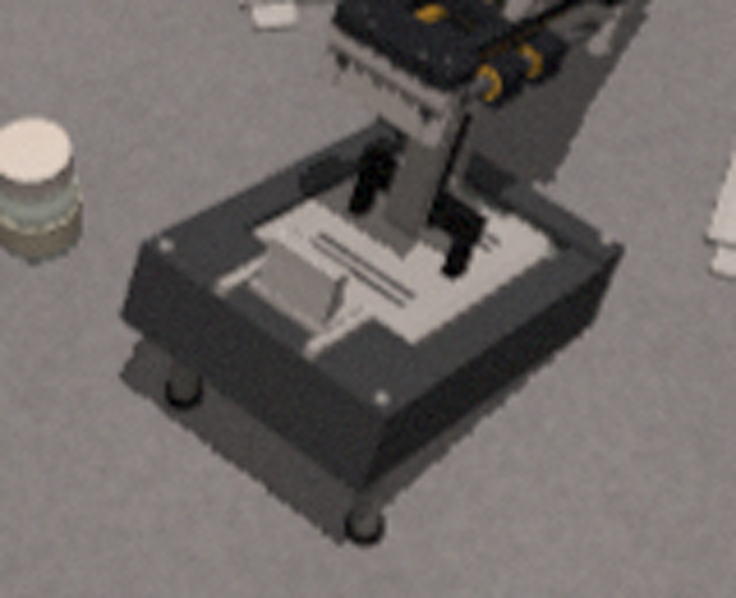

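Call:
step_arm(motion=[[[0, -0.0005, 0, 0, 0, 0], [0.0002, 0, 0, 0, 0, 0], [0, 0, 0, 0, 0, 0]]])

```text
time_s: 15.52
ee_pos: [0.5501, 0.1666, 0.0912]
eef_rot: [1.568, 1.187, 0.185]
force: [-4.0, -1.0, 5.7]
grip_width: 0.0114
```

```bash
python3 - <<'E'
from h import *
from station import get_obs,camera
o=get_obs()
print(o["time_s"],o["force"],B[:3,:3].T@(o["force"]+[0,0,2.8]),o["moment"],o["grip_width"]);print(lidstate(pose(o)))
E
```

```text
15.525 [-3.96631744 -1.04349973  5.74988794] [-0.59063415 -0.28464859  9.45998287] [-0.1940366   0.41171419 -0.05541855] 0.01137655986041042
(array([[2.300e+00, 1.000e-01, 7.000e-01],
       [1.503e+02, 1.000e-01, 7.000e-01]]), np.float64(0.05), np.float64(0.02))
```

Call:
step_arm(motion=[[[0, 0, 0, 0, 0, 0], [0, 0, 0, 0, 0, 0], [0, 0, 0, 0, 0, 0], [0, 0, 0, 0, 0, 0], [-0.01, 0, 0, 0, 0, 0], [-0.02, 0, 0, 0, 0, 0], [-0.025, 0, 0, 0, 0, 0], [-0.025, 0, 0, 0, 0, 0], [-0.02, 0, 0, 0, 0, 0], [0, 0, 0.02, 0, 0, 0], [0, 0, 0.02, 0, 0, 0], [0, 0, 0, 0, 0, 0]]], fingers=0.04)

```text
time_s: 17.02
ee_pos: [0.5206, 0.1196, 0.1841]
eef_rot: [1.568, 1.187, 0.184]
force: [-0.2, -0.7, -0.6]
grip_width: 0.0399
```

```bash
python3 - <<'E'
from h import *
from station import get_obs,camera
o=get_obs();d={n:camera(n) for n in("wrist",)};pickle.dump((o,d),open("f.pkl","wb"))
print(o["time_s"],o["force"],o["ee_pos"])
w=wristcam(d["wrist"],o)
cv2.imwrite("pics/j_wrist.png",d["wrist"]["pixels"][:,:,::-1])
L=np.eye(4);L[:3,3]=[.0853,0,0];LT=B@L
print(proj(w,tf(LT,np.array([[-65,50,8],[65,50,8],[65,-50,8],[-65,-50,8]])/1e3)).round(1).tolist())
print(proj(w,tf(B,np.array([[10,75,14],[-12,75,14],[10,-75,14],[153,54,9],[153,-54,9],[208,75,9],[208,-75,9]])/1e3)).round(1).tolist())
print("knob",proj(w,tf(B,np.array([[178,20,43],[190,20,43],[190,-20,43],[178,-20,43]])/1e3)).round(1).tolist())
E
```

```text
17.025 [-0.15499524 -0.65704402 -0.62772857] [0.52061523 0.11964716 0.18411468]
[[209.5, 101.6], [357.5, 101.4], [351.1, 210.4], [216.3, 210.6]]
[[193.6, 70.0], [167.3, 70.0], [205.9, 237.2], [361.1, 96.5], [353.8, 214.7], [427.1, 70.5], [408.5, 234.9]]
knob [[399.9, 139.0], [414.9, 139.0], [409.5, 188.0], [395.1, 188.0]]
```

View pics/j_wrist.png

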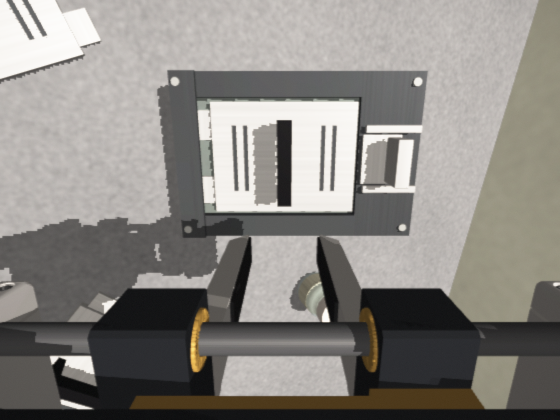

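```bash
python3 - <<'E'
from h import *
from station import get_obs
o=get_obs();T0=pose(o)
def K(x,z):
    T=np.eye(4);T[:3,:3]=B[:3,:3]@G[:3,:3];T[:3,3]=tf(B,[x,0,z])[0];return T
print(tf(np.linalg.inv(B),T0[:3,3]))
T=rows(T0,K(.183,.08),5);T=rows(T,K(.183,.02),4)
E
```

```text
[[ 0.08389078 -0.03996289  0.11920139]]
[[[0.008,0.02,-0.008,0,0,0],[0.008,0.02,-0.008,0,0,0],[0.007,0.019,-0.008,0,0,0],[0.008,0.02,-0.008,0,0.1,0],[0.008,0.02,-0.008,0,0,0]]]
max 0.02 0.1 end [0.6176 0.1793 0.1848] goal [0.6177 0.1794 0.1847]
[[[0.015,0,0,0,0,0],[0.015,0,0,0,0,0],[0.015,0,0,0,0,0],[0.015,0,0,0,0,0]]]
max 0.015 0.0 end [0.6397 0.1835 0.1292] goal [0.6398 0.1836 0.1291]
```

Call:
step_arm(motion=[[[0.008, 0.02, -0.008, 0, 0, 0], [0.008, 0.02, -0.008, 0, 0, 0], [0.007, 0.019, -0.008, 0, 0, 0], [0.008, 0.02, -0.008, 0, 0, 0], [0.008, 0.02, -0.008, 0, 0, 0], [0.015, 0, 0, 0, 0, 0], [0.015, 0, 0, 0, 0, 0], [0.015, 0, 0, 0, 0, 0], [0.01, 0, 0, 0, 0, 0], [0.005, 0, 0, 0, 0, 0], [0, 0, 0, 0, 0, 0]]])

```text
time_s: 18.45
ee_pos: [0.6397, 0.1836, 0.1285]
eef_rot: [1.568, 1.188, 0.185]
force: [0.1, 1.1, 1.2]
grip_width: 0.0401
```

Call:
step_arm(motion=[[[0, 0, 0, 0, 0, 0], [0, 0, 0, 0, 0, 0], [0, 0, 0, 0, 0, 0], [0, 0, 0, 0, 0, 0], [0, 0, 0, 0, 0, 0]]], fingers=0.0, squeeze=15)

```text
time_s: 19.08
ee_pos: [0.6393, 0.1836, 0.1287]
eef_rot: [1.568, 1.188, 0.185]
force: [-5.3, -1.7, 3.3]
grip_width: 0.0123
```

Call:
step_arm(motion=[[[0, -0.002, 0, 0, 0, 0], [0, -0.002, 0, 0, 0, 0], [0, -0.002, 0, 0, 0, 0], [0, -0.002, 0, 0, 0, 0], [0, -0.002, 0, 0, 0, 0], [0, -0.002, 0, 0, 0, 0], [0, -0.002, 0, 0, 0, 0], [0, -0.002, 0, 0, 0, 0], [0, 0, 0, 0, 0, 0]]])

```text
time_s: 20.2
ee_pos: [0.6249, 0.1809, 0.1228]
eef_rot: [1.568, 1.188, 0.185]
force: [-2.2, -0.1, 5.3]
grip_width: 0.0119
```

Call:
step_arm(motion=[[[0, -0.001, 0, 0, 0, 0], [0, -0.001, 0, 0, 0, 0], [0, -0.001, 0, 0, 0, 0], [0, 0, 0, 0, 0, 0], [0, 0, 0, 0, 0, 0]]])

```text
time_s: 20.82
ee_pos: [0.6223, 0.1804, 0.1217]
eef_rot: [1.568, 1.188, 0.185]
force: [-2.2, -0.1, 6.4]
grip_width: 0.012
```

```bash
python3 - <<'E'
from h import *
from station import get_obs
o=get_obs();print(o["time_s"],B[:3,:3].T@o["force"],tf(np.linalg.inv(B),o["ee_pos"]),o["grip_width"])
E
```

```text
20.825 [0.39483956 0.33832962 6.69500448] [[1.63701634e-01 1.30833368e-04 1.98092594e-02]] 0.0119784686887921
```

Call:
step_arm(motion=[[[0, -0.0005, 0, 0, 0, 0], [0, -0.0005, 0, 0, 0, 0], [0, 0, 0, 0, 0, 0], [0, 0, 0, 0, 0, 0]]])

```text
time_s: 21.32
ee_pos: [0.6214, 0.1802, 0.1214]
eef_rot: [1.568, 1.187, 0.185]
force: [0.2, -0.2, 4.7]
grip_width: 0.0122
```

```bash
python3 - <<'E'
from h import *
from station import get_obs
o=get_obs();print(o["time_s"],B[:3,:3].T@o["force"],tf(np.linalg.inv(B),o["ee_pos"]),o["grip_width"])
E
```

```text
21.325 [ 1.93987648 -0.21996764  4.25628822] [[1.62780928e-01 1.58043669e-04 1.98272103e-02]] 0.012247666920823148
```

Slid about 20 mm. Release, retract and check.

Call:
step_arm(motion=[[[0, 0, 0, 0, 0, 0], [0, 0, 0, 0, 0, 0], [0, 0, 0, 0, 0, 0], [-0.008, 0, 0, 0, 0, 0], [-0.02, 0, 0, 0, 0, 0], [-0.025, 0, 0, 0, 0, 0], [-0.025, 0, 0, 0, 0, 0], [-0.02, -0.02, 0.015, 0, 0, 0], [0, -0.03, 0.02, 0, 0, 0], [0, -0.02, 0.015, 0, 0, 0], [0, 0, 0, 0, 0, 0], [0, 0, 0, 0, 0, 0]]], fingers=0.04)

```text
time_s: 22.82
ee_pos: [0.5316, 0.1126, 0.1867]
eef_rot: [1.568, 1.187, 0.185]
force: [-0.0, 0.5, 0.8]
grip_width: 0.0398
```

```bash
python3 - <<'E'
from h import *
from station import get_obs,camera
o=get_obs();d={n:camera(n) for n in("wrist","top","scene")}
print(o["time_s"],o["force"],o["ee_pos"])
w=wristcam(d["wrist"],o)
cv2.imwrite("pics/k_wrist.png",d["wrist"]["pixels"][:,:,::-1])
cv2.imwrite("pics/k_scene.png",d["scene"]["pixels"][:,:,::-1])
L=np.eye(4);L[:3,3]=[.0853,0,0];LT=B@L
print(proj(w,tf(LT,np.array([[-65,50,8],[65,50,8],[65,-50,8],[-65,-50,8]])/1e3)).round(1).tolist())
for s in(0,15,20): print("knob",s,proj(w,tf(B,np.array([[178-s,20,43],[190-s,20,43],[190-s,-20,43],[178-s,-20,43]])/1e3)).round(1).tolist())
E
```

```text
22.825 [-0.03541967  0.49405256  0.81159986] [0.53162566 0.11262164 0.18670604]
[[197.3, 90.7], [347.2, 90.7], [341.5, 201.9], [205.1, 202.0]]
knob 0 [[389.1, 127.7], [404.3, 127.7], [399.3, 177.8], [384.7, 177.9]]
knob 15 [[370.0, 127.7], [385.3, 127.7], [381.0, 177.9], [366.4, 177.9]]
knob 20 [[363.7, 127.7], [378.9, 127.7], [374.9, 177.9], [360.3, 177.9]]
```

View pics/k_wrist.png

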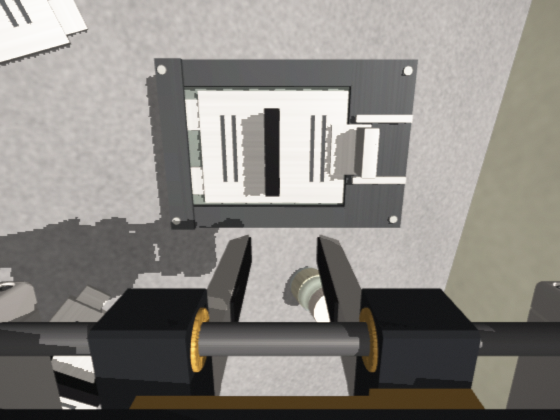

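View pics/k_scene.png

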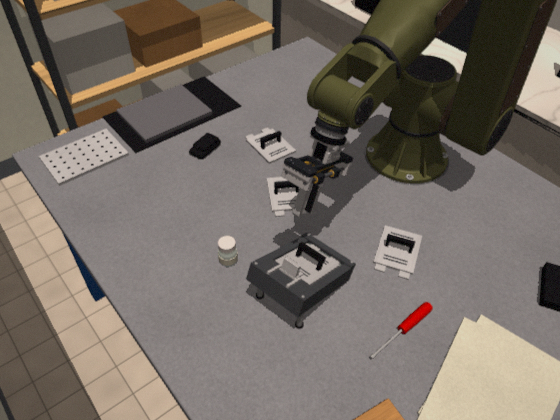

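The wrist view shows the lid corners at about (197,90), (348,90), (343,203) and (204,205), where a seated lid should be. The knob top is at columns 363–379, which matches a 20 mm slide. In the scene view the jar, mouse and screwdriver haven't moved.

```bash
python3 -c "
from station import ticket;print(ticket.hand_in())"
```

```text
the job is handed in; nothing more can be done
None
```

The lid is seated in the bay with its tabs under the lip, and the catch is slid over its edge. I handed the job in at about 23 s of the 54 s allowed, and no verdict was reported.

- **Lid:** I took the lid farthest from the base and slid its tabs under the lip while it was tipped up 14°. I then swung it down slowly about its tabs and let go only after it was on the seat, with about 9.5 N of pure normal force and within 0.1° of parallel.
- **Catch:** I pinched the knob and slid it about 20 mm. In the last wrist picture the knob top matches the 20 mm position to within a pixel or so.
- **Last checks:** The lid's corners are where a seated lid should appear, to within about 3 pixels. The arm is clear of everything, with about 1 N on the wrist (noise level). The jar, mouse and screwdriver look unmoved in the scene view; I judged that by eye rather than measuring it.
- **Disagreements:** The wrist camera put the held lid about 1.2 mm further along its x than the tool pose did, so I corrected for that before hooking the tabs. When the lid touched the seat, the arm's pose put it 0.7 mm above the ledge, within calibration error.

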